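# Load the shaving-set stand and lock its keeper bar

### The arm

A 6-joint arm with a two-finger parallel gripper is mounted at the origin on the work surface. World frame = base frame: x ahead of the robot, y to its left, z up, the work surface at z = 0. Lengths are in m, angles in rad, forces in N, time in s.
With the tool pointing down it reaches from about 0.3 to 0.875 m from the base axis. Payload 6.4 kg.
Tool frame: the origin (TCP) lies between the finger pads; the fingertips stand 8 mm ahead of it and the grasp point (between the pads) lies 11 mm behind it; z points along the fingers, y is the direction in which the jaws open and shut (so a half turn about z gives the same grasp; the last joint's range is limited). The gripper opens to 85 mm and grips with 20 to 120 N. Pads are 22 mm wide; open, the fingers measure 114 mm over their backs; the gripper's body (76 mm by 85 mm) begins 54 mm behind the grasp point. The pads swing forward as they close: fully open they stand 13 mm farther back than shut.
Start: joints at [1.016, 0.181, 1.607, -0, 1.354, -0.206], TCP at [0.197, 0.54, 0.239] pointing down, gripper open.
Joint ranges: [-2.99, 2.99], [-0.89, 2.07], [0.3, 2.58], [-1.14, 4.28], [0, 2.63], [-3.12, 3.12]. Speed limits (rad/s): [2.57, 2.57, 3.01, 3.14, 3.14, 3.14].

### API

Orientations are given as a unit quaternion [w, x, y, z].
In Python, from bench import monitor, viewer, workorder, spotter gives the robot as it stands. The module is installed in compiled form; this text tells all that it offers.
- The arm moves only by the tool move_arm, never from a script. Its argument "motion" is a list of rows, each a list of 3 entries, a list of its own where there are three numbers: the shift along the tool's x, y, z in units of 60 mm (1.0 is 60 mm), then the turn, a rotation vector about the tool's x, y, z in units of 8 degrees (1.0 is 8 degrees), then the opening in per cent of the stroke, from 0 (shut) to 100 (fully open). In form: [[[dx, dy, dz], [rx, ry, rz], grip], ...]. A call has 1 to 10 rows; each row is the pose to reach, as a shift and turn from the pose commanded when the call began, along the tool's axes at that moment; what a row does not reach only later rows make up. A row lasts 1/8 s, in which the tool goes at most 62.5 mm and 10.7 degrees, less where a joint would pass 70% of its speed; a pose out of reach is approached as far as the arm can. A call with a gripper value outside its range is refused whole. The fingers move at their own pace and stop on an object; the grip force is fixed at half the most. Time passes only in rows, so rows that repeat a pose let the fingers close. It gives the time, the measured TCP pose, the force and the opening at its end, in the units of the state.
- monitor.get_obs(): the state, without advancing time (a new reading comes with each control period).
- viewer.camera(name): name is "scene" or "top" or "wrist"; returns the picture (384x512x3 uint8, blue, green, red); there is no depth.
- viewer.calibration(name): a dict with "fovy" (degrees; the focal length in pixels is half the picture's height over the tangent of half this angle, whatever the lens; pixels are square), "cx", "cy" (the principal point, pixels), "distortion" ([k1, k2, p1, p2, k3] as OpenCV has them; the pictures are not rectified), "extrinsics" (4x4, takes a point from camera to world coordinates). Camera axes: x right, y down, z forward; pixel columns grow to the right and rows downward; lengths in m; the calibration is good to about 2 mm. A picture is of the moment at which its call begins: read the wrist's pose just before it. calibration takes no time and is no camera call; for the wrist camera it gives the pose at the moment of the call.
- workorder.hand_in(): hands the job in, once; it reports no verdict.
Trained networks look in the newest picture that a camera, given by its name, has taken for a name from the list of things; names that differ only in an ending like _2 or _b are one class to them, and where a whole thing is asked for, a point or a joint stands for the part that bears it (a point fixed in the world has none). Each returns a list of dicts, best first, with "score" (0 to 1); they miss things now and then, are a little off and sometimes report something else, mostly with a low value. They report only what shows in the picture. A call takes as long as a camera call.
- spotter.search_frame(camera, name): "centre" ([column, row] as shares, 0 to 1, of the picture: columns of its width, rows of its height, amid what is visible of it).
- spotter.outline_of(camera, name): "region" (384x512 bool, what is visible of it) and "centre" ([column, row] as shares, 0 to 1, of the picture: columns of its width, rows of its height, amid what is visible of it).
The state is a dict: "time_s": time; "q": joint angles; "dq": joint speeds; "joint_efforts": joint torques, N m; "eef_pos": TCP position; "eef_rot": TCP orientation; "wrist_force": force on the tool from outside, world axes, zero at the start; "torque": the same for the moment, N m; "opening": opening from 0.0 (shut) to 1.0 (fully open).
Only numpy, scipy, OpenCV 4.12 (cv2) and the standard library are available. Lean on these libraries where they do the work, as an engineer would, in place of code of your own. Each camera call takes 0.05 s, during which the arm holds its last target. There are 200 camera calls.

### The job

Load the shaving set onto its carrying stand: stack the amber soap, then the green soap on it, then the closed tin on top, neatly centred over the ring marked on the round plate, setting each piece down rather than dropping it. Then swing the keeper bar over the stack until it has snapped past its sprung ball, fully home. Leave the white cup and the things in the trays where they are.

Things in the scene. Friction and masses are not known exactly. Their poses are not given: they have to be found in the camera images.
- stand: Carrying stand, fixed: dark wooden board 225 x 120 mm, 8 mm thick, in its middle a round slate-grey plate 112 mm across, top face 14 mm above the counter. Origin: centre of the board's underside. x runs along the board from the hinge post (18 mm round, 102 mm high with the bar's hub, at x = -85 mm) to the catch post (at x = +85 mm), both on the centre line.
- catch (a point): Centre of the top face of the catch post, a steel block 18 mm long (stand's x), 36 mm wide, 82 mm high. On it a stop tooth (top 104 mm above the counter) stands on the -y side of the closed bar, and a sprung brass ball, 10 mm across, sticks up 7 mm on its +y side.
- plate (a point): Centre of the plate's flat top face, where the stack goes; a thin pale ring 64 mm across is marked around it. Axes as the stand's.
- keeper (a joint): Keeper bar's angle (rad) about its vertical hinge: 0 = shut, fully home, lying over the plate along the stand's +x; grows counter-clockwise from above as it opens to the stand's +y (limit 1.9). Stays where left. In the last 0.1 rad it must be pushed over the sprung ball (about 4 N at the knob), which then holds it shut.
- keeper_knob (a point): Centre of the top of the upright black knob (18 mm round, 48 mm tall from the bar) that stands on the keeper bar 150 mm from the hinge; its top is 146 mm above the counter. The bar is a round steel rod 12 mm thick, 185 mm long from the hinge, its axis 92 mm above the counter: it passes 6 mm above the finished stack.
- keeper_hinge (a point): Point on the keeper bar's vertical hinge axis, at the height of the bar's axis (92 mm above the counter).
- amber_soap: Hard round cake of amber-orange soap, 62 mm across, 22 mm thick, about 80 g, lying flat. Origin: centre of its underside, z up.
- green_soap: Hard round cake of green soap, 62 mm across, 20 mm thick, about 75 g, lying flat. Origin: centre of its underside, z up.
- tin: Flat round silver tin with a closed, ribbed screw lid, 62 mm across (63 over the lid's rim), 24 mm high, about 90 g, lid up. Origin: centre of its underside, z up.
- cup: White plastic cup, 76 mm across the rim, 95 mm high, upright and empty; not part of the job. Origin: centre of its underside.
- trays: Two stacked slate-grey ceramic trays, fixed: the lower 120 x 360 mm, 28 mm high, the upper 120 x 185 mm on the lower's +y half, rim 50 mm above the counter. Not part of the job. Origin: centre of the lower tray's underside; y along its length.
- comb: Red plastic comb, 150 mm long, 20 mm wide, in the upper tray; not part of the job. Origin: centre of its underside, y along it.
- tweezers: Steel tweezers, 100 mm long, in the upper tray; not part of the job. Origin: centre of the underside, y along them.
- trimmer: Silver trimmer, 143 mm long, 36 mm wide, 30 mm high, in the open part of the lower tray; not part of the job. Origin: centre of its underside, y along it.

How it is judged:
By the outcome, as a careful person would: the job done as asked, in the order asked, and still so for the second after the job is handed in, with the robot touching nothing.
It also fails if it takes over 72 s, if anything falls off the work surface, if the arm or the gripper's body presses on something with over 40 N, if the wrist force passes 120 N, or if a joint passes its speed limit or range.

## Working session

There is one attempt and no reset: what is moved stays moved. The work goes in short steps, Python scripts to look and compute and a tool call to move; the robot and the scene stay as the last step left them, time stands still between calls to the robot, and variables do not carry over. Pictures are saved under pics/ and viewed, about 8 in all and at most 12, crops included, and the job is handed in when it is done.

Besides the shell and the picture viewer there is one more tool, called after ">>>" as name(argument=value, ...), one argument or row to a line, values as JSON. move_arm: Moves the arm, as the interface text tells. Its arguments: {"type":"object","properties":{"motion":{"type":"array","items":{"type":"array"}}},"required":["motion"]}

```bash
mkdir -p pics
cat > h.py <<'E'
import numpy as np, cv2
from bench import monitor, viewer, workorder, spotter
def K(c):
    f=192/np.tan(np.radians(c["fovy"])/2)
    return np.array([[f,0,c["cx"]],[0,f,c["cy"]],[0,0,1]])
def ray(name,px,z,c=None):
    c=c or viewer.calibration(name)
    u=cv2.undistortPoints(np.array(px,float).reshape(-1,1,2),K(c),np.array(c["distortion"],float)).reshape(-1,2)
    T=np.array(c["extrinsics"]); d=np.c_[u,np.ones(len(u))]@T[:3,:3].T; o=T[:3,3]
    return o+d*((z-o[2])/d[:,2])[:,None]
def proj(name,P,c=None):
    c=c or viewer.calibration(name)
    T=np.linalg.inv(np.array(c["extrinsics"]))
    r,_=cv2.Rodrigues(T[:3,:3])
    return cv2.projectPoints(np.array(P,float).reshape(-1,1,3),r,T[:3,3],K(c),np.array(c["distortion"],float))[0].reshape(-1,2)
def st():
    o=monitor.get_obs()
    for k in ["time_s","q","eef_pos","eef_rot","wrist_force","opening"]: print(k,np.round(o[k],4))
E
python3 - <<'E'
from h import *
st()
ims=[]
for n in ["top","scene"]:
    im=viewer.camera(n); cv2.imwrite(f"pics/{n}0.png",im); 
    c=viewer.calibration(n); print(n,np.round(np.array(c["extrinsics"]),3).tolist(),c["fovy"])
    for t in ["amber_soap","green_soap","tin","keeper_knob","stand","cup","trays"]:
        r=spotter.outline_of(n,t)
        if r: 
            ys,xs=np.nonzero(r[0]["region"])
            print(t,round(r[0]["score"],2),np.array(r[0]["centre"])*[512,384],xs.min(),xs.max(),ys.min(),ys.max(),len(r))
E
```

```text
time_s 0.0
q [ 1.0157  0.1815  1.608   0.      1.3538 -0.2063]
eef_pos [0.1962 0.5399 0.2384]
eef_rot [-3.000e-04  1.735e-01  9.848e-01 -8.000e-04]
wrist_force [0.199  1.0096 0.0794]
opening 0.9958
top [[0.011, -0.981, 0.193, 0.437], [-1.0, -0.013, -0.008, -0.064], [0.01, -0.193, -0.981, 0.978], [0.0, 0.0, 0.0, 1.0]] 53.945574126855504
amber_soap 0.82 [277.6064 186.816 ] 269 290 177 199 1
green_soap 0.62 [342.3232 224.2176] 331 355 213 237 1
tin 0.74 [297.6256 253.2096] 284 309 239 264 1
keeper_knob 0.85 [154.2144 255.2832] 113 200 247 257 1
stand 0.98 [191.3856 224.1024] 113 225 174 268 1
cup 0.72 [356.3008 168.8064] 339 374 152 185 1
trays 0.69 [205.2096 132.2112] 138 277 111 160 2
scene [[-0.801, 0.321, -0.506, 1.073], [0.599, 0.427, -0.677, 0.524], [-0.002, -0.845, -0.535, 0.598], [0.0, 0.0, 0.0, 1.0]] 44.88022118288215
amber_soap 0.67 [241.92   230.8992] 225 254 220 244 1
green_soap 0.78 [232.4992 188.0832] 221 245 178 196 1
tin 0.82 [285.7984 198.9888] 273 299 187 209 1
keeper_knob 0.63 [425.216  243.3024] 366 465 210 269 1
stand 0.84 [350.3104 268.6848] 287 465 211 325 1
cup 0.87 [178.0224 182.4   ] 160 194 161 210 2
trays 0.93 [249.6    325.0176] 155 341 243 383 1
```

View pics/top0.png

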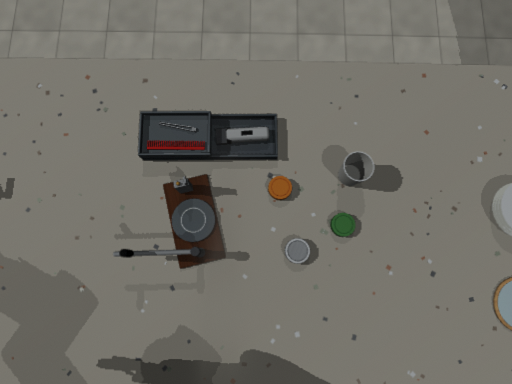

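View pics/scene0.png

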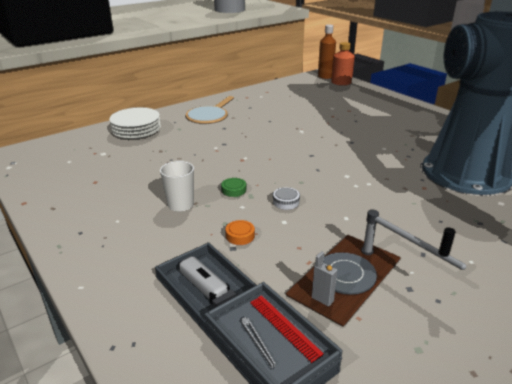

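Both pictures show the stand (top 193,220), amber (280,188), green (343,225), tin (297,251) and cup (357,168). The open bar points along world +y, with its knob at (126,254).

Run:
```python
from h import *
for t,h in [("amber_soap",.022),("green_soap",.020),("tin",.024)]:
    for n in ["top","scene"]:
        viewer.camera(n)
        r=spotter.outline_of(n,t)
        if r:
            m=r[0]["region"].astype(np.uint8); c,_=cv2.findContours(m,0,2); c=max(c,key=cv2.contourArea)
            M=cv2.moments(m,True); p=(M["m10"]/M["m00"],M["m01"]/M["m00"])
            print(t,n,np.round(ray(n,p,h/2),4),m.sum())
print("plate",ray("top",[193.5,220.5],.014),"scene",ray("scene",[349,272],.014))
print("post top",ray("top",[[181,183]],.082), "hinge",ray("top",[196,251],.1),"knob",ray("top",[126,254],.146),"cup",ray("top",[357,166],.095))
c=viewer.calibration("wrist"); print(np.round(c["extrinsics"],3).tolist(),c["fovy"],c["cx"],c["cy"])
a=cv2.resize(cv2.imread("pics/top0.png")[165:275,105:235],None,fx=5,fy=5,interpolation=cv2.INTER_CUBIC)
cv2.imwrite("pics/c1.png",a)
im=viewer.camera("wrist");cv2.imwrite("pics/w0.png",np.hstack([im]))
```

```text
amber_soap top [[ 0.6338 -0.1312  0.011 ]] 441
amber_soap scene [[ 0.6334 -0.1284  0.011 ]] 609
green_soap top [[ 0.5379 -0.2927  0.01  ]] 485
green_soap scene [[ 0.5376 -0.2904  0.01  ]] 398
tin top [[ 0.4708 -0.1741  0.012 ]] 497
tin scene [[ 0.4695 -0.1722  0.012 ]] 513
plate [[0.54396109 0.09063788 0.014     ]] scene [[0.54209341 0.09891845 0.014     ]]
post top [[0.6272319  0.11395794 0.082     ]] hinge [[0.46425688 0.06808102 0.1       ]] knob [[0.4544351 0.2130103 0.146    ]] cup [[ 0.67212568 -0.31228564  0.095     ]]
[[0.342, 0.899, 0.273, 0.126], [0.94, -0.328, -0.099, 0.566], [0.001, 0.291, -0.957, 0.374], [0.0, 0.0, 0.0, 1.0]] 61.68196415069715 258.4164687982135 190.81478484420578
```

View pics/w0.png

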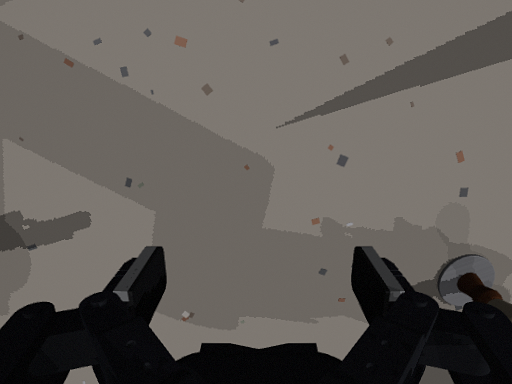

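The wrist picture shows only empty counter, with the fingers at rows 250–330. I'll move to hover over the stand with the tool axes lined up with the world's.

>>> move_arm(
  motion=[
    [[-0.8,-0.5,-0.04],[0,0,-0.5],100],
    [[-1.7,-1.1,-0.1],[0,0,-1.2],100],
    [[-2.6,-1.75,-0.2],[0,0,-1.9],100],
    [[-3.5,-2.35,-0.2],[0,0,-2.5],100],
    [[-4.4,-3,-0.3],[0,0,-2.5],100],
    [[-5.3,-3.6,-0.36],[0,0,-2.5],100],
    [[-6.1,-4.1,-0.36],[0,0,-2.5],100],
    [[-6.9,-4.65,-0.36],[0,0,-2.5],100],
    [[-7.4,-5,-0.36],[0,0,-2.5],100],
    [[-7.61,-5.12,-0.36],[0,0,-2.5],100],
  ],
)

```text
time_s: 2.7
eef_pos: [0.5217, 0.0935, 0.2608]
eef_rot: [0.0, 0.001, 1.0, -0.0]
wrist_force: [-0.5, 0.1, -0.6]
opening: 1.001
```

```bash
cat >> h.py <<'E'
def shot(fn):
    c=viewer.calibration("wrist"); im=viewer.camera("wrist"); cv2.imwrite(fn,im); return c,im
E
python3 - <<'E'
from h import *
import json
st()
c,im=shot("pics/w1.png"); json.dump({k:np.array(v).tolist() for k,v in c.items()},open("w1.json","w"))
print(np.round(c["extrinsics"],4).tolist())
print(proj("wrist",[[.544,.095,.014],[.627,.114,.082],[.464,.068,.1]],c))
E
```

```text
time_s 2.7
q [-4.6700e-02  6.1500e-02  1.6951e+00 -2.0000e-04  1.3850e+00 -1.6146e+00]
eef_pos [0.5217 0.0935 0.2608]
eef_rot [ 0.0e+00  1.4e-03  1.0e+00 -1.0e-04]
wrist_force [-0.5009  0.0928 -0.6244]
opening 1.0007
[[0.0036, 0.9567, 0.291, 0.4465], [1.0, -0.0036, -0.0005, 0.0941], [0.0006, 0.291, -0.9567, 0.3955], [0.0, 0.0, 0.0, 1.0]]
[[259.2660748  176.31460861]
 [276.94054096 264.79425311]
 [229.27136548 113.88839948]]
```

View pics/w1.png

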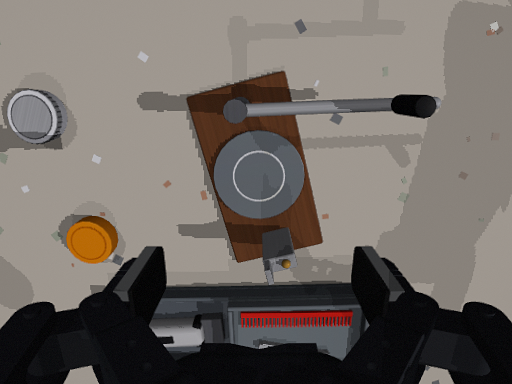

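The wrist view shows the plate and ring at about (259,175), hub (236,110), knob (415,105), catch (277,243), amber (92,239) and tin (34,115). I'll fit these now.

Run:
```python
from h import *
import json
c=json.load(open("w1.json")); im=cv2.imread("pics/w1.png"); g=cv2.cvtColor(im,6).astype(int)
# ring: bright pixels near plate
m=np.zeros_like(g,np.uint8); m[145:207,228:292]=(g[145:207,228:292]>g[160:190,240:275].mean()+25)
n,l,s,_=cv2.connectedComponentsWithStats(m,connectivity=8)
i=1+np.argmax(s[1:,4]); pts=np.argwhere(l==i)[:,::-1].astype(float); print(s[i])
P=ray("wrist",pts,.014,c)
def circ(P):
    A=np.c_[2*P[:,:2],np.ones(len(P))]; x=np.linalg.lstsq(A,(P[:,:2]**2).sum(1),rcond=None)[0]; return x[:2],np.sqrt(x[2]+x[0]**2+x[1]**2)
print("ring",circ(P))
hub=ray("wrist",[236,108],.102,c)[0]; kn=ray("wrist",[425,105],.146,c)[0]; post=ray("wrist",[278,240],.082,c)[0]
print(hub,kn,post,"board corners",ray("wrist",[[187,98],[284,71],[322,241],[238,262]],.008,c)[:,:2])
bar=ray("wrist",[[250,109],[395,104]],.092,c);print("bar",bar)
for t,h in [("amber_soap",.022),("tin",.024)]:
    r=spotter.outline_of("wrist",t)
    if r:
        mm=r[0]["region"].astype(np.uint8); M=cv2.moments(mm,True); p=(M["m10"]/M["m00"],M["m01"]/M["m00"]); print(t,r[0]["score"],p,ray("wrist",p,h/2,c))
```

```text
[233 150  52  52 358]
ring (array([0.54378608, 0.09406441]), np.float64(0.030940678432762325))
[0.45878249 0.07429926 0.102     ] [0.45411717 0.22189379 0.146     ] [0.5969859  0.11470045 0.082     ] board corners [[0.45082717 0.01095157]
 [0.42156499 0.12360084]
 [0.63436218 0.17809627]
 [0.66511771 0.06585161]]
bar [[0.46016695 0.08648048 0.092     ]
 [0.45524022 0.22074909 0.092     ]]
amber_soap 0.81 (91.6510388918487, 239.57432072456047) [[ 0.63075196 -0.12932948  0.011     ]]
tin 0.65 (298.53473344103395, 316.5080775444265) [[0.75161838 0.15069698 0.012     ]]
```

>>> move_arm(
  motion=[
    [[-0.4,-0.8,0],[0,0,0],100],
    [[-0.9,-1.7,0.2],[0,0,0],100],
    [[-1.3,-2.6,0.8],[0,0,0],100],
    [[-1.7,-3.3,1.5],[0,0,0],100],
    [[-1.85,-3.7,2.1],[0,0,0],100],
    [[-1.85,-3.72,2.35],[0,0,0],100],
    [[-1.85,-3.72,2.35],[0,0,0],100],
    [[-1.85,-3.72,2.35],[0,0,0],100],
  ],
)

```text
time_s: 3.85
eef_pos: [0.6325, -0.1259, 0.1219]
eef_rot: [0.001, -0.001, 1.0, -0.0]
wrist_force: [-0.3, -0.2, -0.3]
opening: 1.001
```

```bash
cat >> h.py <<'E'
def circ(P):
    A=np.c_[2*P[:,:2],np.ones(len(P))]; x=np.linalg.lstsq(A,(P[:,:2]**2).sum(1),rcond=None)[0]; return x[:2],np.sqrt(x[2]+x[0]**2+x[1]**2)
def disc(name,h,fn=None,R=.031,cam="wrist",z0=0):
    "fit cylinder pose to outline of the network: match silhouettes (hull of both rims)"
    from scipy.optimize import minimize
    c=viewer.calibration(cam); im=viewer.camera(cam)
    if fn: cv2.imwrite(fn,im)
    for r in spotter.outline_of(cam,name)[:2]:
        m=r["region"].astype(np.uint8)
        M=cv2.moments(m,True); p=(M["m10"]/M["m00"],M["m01"]/M["m00"]); x0=ray(cam,p,z0+h/2,c)[0][:2]
        a=np.linspace(0,2*np.pi,60); ci=R*np.c_[np.cos(a),np.sin(a)]
        def mask(x):
            P=np.r_[np.c_[ci+x,np.full(60,z0)],np.c_[ci+x,np.full(60,z0+h)]]
            hu=cv2.convexHull(proj(cam,P,c).astype(np.float32)); q=np.zeros((384,512),np.uint8)
            return cv2.fillConvexPoly(q,np.round(hu*16).astype(np.int32),1,8,4)
        def cost(x): q=mask(x); return 1-(q&m).sum()/max(1,(q|m).sum())
        b=minimize(cost,x0,method="Nelder-Mead",options=dict(initial_simplex=[x0,x0+[.004,0],x0+[0,.004]]))
        print(name,round(r["score"],2),"px",np.round(p,1),"centroid",np.round(x0,4),"fit",np.round(b.x,4),"iou",round(1-b.fun,3))
E
python3 - <<'E'
from h import *
st()
disc("amber_soap",.022,"pics/w2.png")
E
```

```text
time_s 3.85
q [-3.8030e-01  4.4930e-01  1.5129e+00  4.0000e-04  1.1769e+00 -1.9537e+00]
eef_pos [ 0.6325 -0.1259  0.1219]
eef_rot [ 1.2e-03 -1.2e-03  1.0e+00 -3.0e-04]
wrist_force [-0.3052 -0.1986 -0.2536]
opening 1.0009
amber_soap 0.83 px [254.5 188.6] centroid [ 0.6305 -0.1287] fit [ 0.6307 -0.1291] iou 0.931
amber_soap 0.56 px [504.4 308.2] centroid [0.749  0.1094] fit [0.7506 0.1488] iou 0.495
```

View pics/w2.png

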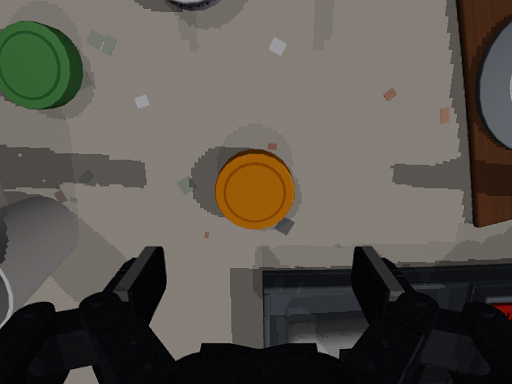

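The picture shows amber at (255,190) between the fingers, with the tray edge at row 268 clear of it. I'll descend and grasp.

>>> move_arm(
  motion=[
    [[0.03,-0.05,0.6],[0,0,0],100],
    [[0.03,-0.05,1.2],[0,0,0],100],
    [[0.03,-0.05,1.6],[0,0,0],100],
    [[0.03,-0.05,1.85],[0,0,0],100],
    [[0.03,-0.05,1.88],[0,0,0],100],
    [[0.03,-0.05,1.88],[0,0,0],100],
  ],
)

```text
time_s: 4.7
eef_pos: [0.6308, -0.1307, 0.0084]
eef_rot: [0.001, -0.0, 1.0, -0.0]
wrist_force: [-0.1, -0.5, -0.4]
opening: 1.0
```

>>> move_arm(
  motion=[
    [[0,0,0],[0,0,0],80],
    [[0,0,0],[0,0,0],50],
    [[0,0,0],[0,0,0],50],
    [[0,0,0],[0,0,0],50],
    [[0,0,0],[0,0,0],50],
    [[0,0,0],[0,0,0],50],
  ],
)

```text
time_s: 5.45
eef_pos: [0.6311, -0.131, 0.0089]
eef_rot: [0.001, -0.0, 1.0, -0.001]
wrist_force: [-0.8, 0.5, 7.6]
opening: 0.701
```

>>> move_arm(
  motion=[
    [[0,0,-0.2],[0,0,0],50],
    [[0,0,-0.8],[0,0,0],50],
    [[0,0,-1.6],[0,0,0],50],
    [[0,0,-2.2],[0,0,0],50],
    [[0,0,-2.4],[0,0,0],50],
    [[0,0,-2.4],[0,0,0],50],
  ],
)

```text
time_s: 6.2
eef_pos: [0.63, -0.1306, 0.1515]
eef_rot: [0.0, -0.0, 1.0, -0.0]
wrist_force: [-0.0, 0.1, -1.6]
opening: 0.701
```

Run:
```python
from h import *
st()
o=monitor.get_obs()["eef_pos"]
for z in (.0,.004,.008):
    disc("amber_soap",.022,"pics/w3.png",z0=o[2]-.0089+z*0+0)
    break
```

```text
time_s 6.2
q [-0.3885  0.4128  1.4985 -0.      1.2293 -1.9595]
eef_pos [ 0.63   -0.1306  0.1515]
eef_rot [ 4.e-04 -1.e-04  1.e+00 -2.e-04]
wrist_force [-0.0079  0.1046 -1.6424]
opening 0.7007
amber_soap 0.62 px [258.4 263.3] centroid [ 0.6303 -0.1302] fit [ 0.6302 -0.1301] iou 0.951
```

View pics/w3.png

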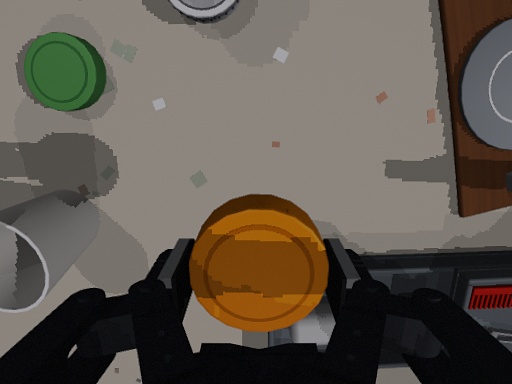

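Amber is held level at (258,263) with its centre on the TCP. I'll carry it over the plate.

>>> move_arm(
  motion=[
    [[0.2,0.5,0],[0,0,0],50],
    [[0.5,1.2,0],[0,0,0],50],
    [[0.8,2.0,0],[0,0,0],50],
    [[1.1,2.8,0],[0,0,0],50],
    [[1.35,3.5,0.1],[0,0,0],50],
    [[1.44,3.74,0.4],[0,0,0],50],
    [[1.44,3.74,1.0],[0,0,0],50],
    [[1.44,3.74,1.5],[0,0,0],50],
    [[1.44,3.74,1.5],[0,0,0],50],
    [[1.44,3.74,1.5],[0,0,0],50],
  ],
)

```text
time_s: 7.55
eef_pos: [0.5437, 0.0934, 0.061]
eef_rot: [-0.0, 0.0, 1.0, -0.0]
wrist_force: [0.2, 0.4, -0.6]
opening: 0.703
```

Run:
```python
from h import *
for i in range(3):
    o=monitor.get_obs(); print(np.round(o["eef_pos"],4),o["wrist_force"])
    viewer.camera("top")
```

```text
[0.5437 0.0934 0.061 ] [ 0.22156829  0.44433506 -0.57420256]
[0.5443 0.0934 0.0618] [-0.86506784 -0.05631735 -0.16821313]
[0.5445 0.0935 0.0622] [ 0.00104438 -0.3098778   0.75757201]
```

>>> move_arm(
  motion=[
    [[0,0,0.2],[0,0,0],50],
    [[0,0,0.4],[0,0,0],50],
    [[0,0,0.55],[0,0,0],50],
    [[0,0,0.6],[0,0,0],50],
    [[0,0,0.63],[0,0,0],50],
    [[0,0,0.64],[0,0,0],50],
    [[0,0,0.64],[0,0,0],50],
  ],
)

```text
time_s: 8.57
eef_pos: [0.5437, 0.0938, 0.023]
eef_rot: [0.0, -0.0, 1.0, -0.0]
wrist_force: [0.8, 0.2, -0.3]
opening: 0.702
```

>>> move_arm(
  motion=[
    [[0,0,0.015],[0,0,0],50],
    [[0,0,0.03],[0,0,0],50],
    [[0,0,0.03],[0,0,0],50],
    [[0,0,0.03],[0,0,0],50],
  ],
)

```text
time_s: 9.07
eef_pos: [0.5438, 0.0939, 0.0228]
eef_rot: [0.0, -0.0, 1.0, -0.0]
wrist_force: [-6.8, -0.1, 15.7]
opening: 0.706
```

>>> move_arm(
  motion=[
    [[0,0,-0.02],[0,0,0],50],
    [[0,0,-0.02],[0,0,0],76],
    [[0,0,-0.02],[0,0,0],85],
    [[0,0,-0.02],[0,0,0],100],
    [[0,0,-0.02],[0,0,0],100],
    [[0,0,-0.5],[0,0,0],100],
    [[0,0,-1.3],[0,0,0],100],
    [[0,0,-2.1],[0,0,0],100],
    [[0,0,-2.1],[0,0,0],100],
    [[0,0,-2.1],[0,0,0],100],
  ],
)

```text
time_s: 10.32
eef_pos: [0.5431, 0.0939, 0.1465]
eef_rot: [-0.0, -0.0, 1.0, 0.0]
wrist_force: [-0.1, -0.7, -0.5]
opening: 1.002
```

Run:
```python
from h import *
st()
disc("amber_soap",.022,"pics/w4.png",z0=.014)
disc("amber_soap",.022,None,cam="top",z0=.014)
disc("amber_soap",.022,None,cam="scene",z0=.014)
disc("green_soap",.020,None,cam="top"); disc("green_soap",.020,None,cam="scene")
```

```text
time_s 10.325
q [-0.0443  0.2306  1.7482 -0.      1.1632 -1.6153]
eef_pos [0.5431 0.0939 0.1465]
eef_rot [-2.e-04 -1.e-04  1.e+00  0.e+00]
wrist_force [-0.0655 -0.7231 -0.4567]
opening 1.0022
amber_soap 0.71 px [258.6 188.5] centroid [0.5438 0.0945] fit [0.5432 0.0943] iou 0.948
amber_soap 0.53 px [194.5 223.8] centroid [0.5344 0.086 ] fit [0.5383 0.0859] iou 0.397
amber_soap 0.88 px [347.4 266.5] centroid [0.5433 0.0944] fit [0.5433 0.0916] iou 0.856
green_soap 0.89 px [342.8 224.4] centroid [ 0.5389 -0.2931] fit [ 0.54   -0.2922] iou 0.894
green_soap 0.64 px [152.5 252.6] centroid [0.4616 0.1914] fit [0.46   0.2445] iou 0.258
green_soap 0.59 px [233.5 187.1] centroid [ 0.5379 -0.2896] fit [ 0.5381 -0.2892] iou 0.818
green_soap 0.37 px [249.2 323.7] centroid [0.7631 0.0861] fit [0.7987 0.0644] iou 0.112
```

View pics/w4.png

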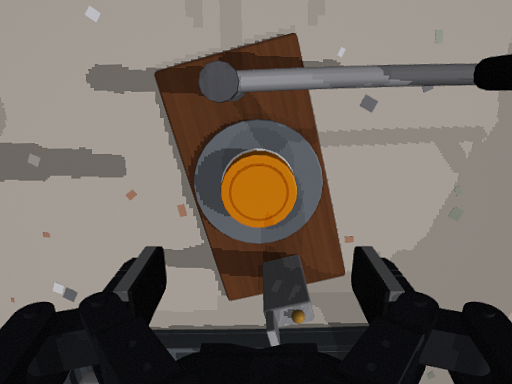

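Amber sits centred on the plate at (259,190). Next is green.

>>> move_arm(
  motion=[
    [[0,-0.7,0],[0,0,0],100],
    [[0,-1.6,0],[0,0,0],100],
    [[0.02,-2.5,0],[0,0,0],100],
    [[0.04,-3.5,0.1],[0,0,0],100],
    [[0.06,-4.4,0.2],[0,0,0],100],
    [[0.08,-5.3,0.3],[0,0,0],100],
    [[0.08,-6.1,0.4],[0,0,0],100],
    [[0.08,-6.42,0.44],[0,0,0],100],
    [[0.08,-6.42,0.44],[0,0,0],100],
    [[0.08,-6.42,0.44],[0,0,0],100],
  ],
)

```text
time_s: 12.08
eef_pos: [0.5388, -0.2898, 0.1204]
eef_rot: [-0.0, -0.001, 1.0, 0.0]
wrist_force: [0.2, -1.1, 0.3]
opening: 0.999
```

Run:
```python
from h import *
st()
disc("green_soap",.020,"pics/w5.png")
disc("tin",.024)
```

```text
time_s 12.075
q [-6.8740e-01  3.8760e-01  1.6030e+00  5.0000e-04  1.1518e+00 -2.2597e+00]
eef_pos [ 0.5388 -0.2898  0.1204]
eef_rot [-2.e-04 -6.e-04  1.e+00  5.e-04]
wrist_force [ 0.2176 -1.0664  0.2708]
opening 0.9991
tin 0.82 px [418.7 100.5] centroid [ 0.4675 -0.17  ] fit [ 0.4684 -0.1721] iou 0.959
tin 0.71 px [228.6 323.6] centroid [ 0.6652 -0.3162] fit [ 0.671  -0.3152] iou 0.699
```

Run:
```python
from h import *
o=monitor.get_obs()
c=viewer.calibration("wrist"); im=viewer.camera("wrist").astype(int)
m=((im[...,1]>im[...,2]*1.5)&(im[...,1]>im[...,0]*1.5)&(im[...,1]>30)).astype(np.uint8)
n,l,s,ce=cv2.connectedComponentsWithStats(m); i=1+np.argmax(s[1:,4]); print(s[i],ce[i],ray("wrist",ce[i],.010,c),o["eef_pos"])
r=[{"score":1,"region":l==i}]
import h
spotter_outline=lambda *a:r
class S: outline_of=staticmethod(spotter_outline)
h.spotter=S
h.disc("green_soap",.020)
```

```text
[ 218  149   79   79 4872] [256.97146962 188.2157225 ] [[ 0.53641448 -0.29067088  0.01      ]] [ 0.53909518 -0.29001348  0.12075378]
green_soap 1 px [257.  188.2] centroid [ 0.5364 -0.2909] fit [ 0.5373 -0.2909] iou 0.926
```

>>> move_arm(
  motion=[
    [[0.035,-0.015,0.6],[0,0,0],100],
    [[0.035,-0.015,1.2],[0,0,0],100],
    [[0.035,-0.015,1.6],[0,0,0],100],
    [[0.035,-0.015,1.83],[0,0,0],100],
    [[0.035,-0.015,1.86],[0,0,0],100],
    [[0.035,-0.015,1.86],[0,0,0],100],
  ],
)

```text
time_s: 13.12
eef_pos: [0.5373, -0.2927, 0.0099]
eef_rot: [0.001, -0.0, 1.0, -0.001]
wrist_force: [-0.0, -0.3, 0.4]
opening: 1.001
```

>>> move_arm(
  motion=[
    [[0,0,0],[0,0,0],80],
    [[0,0,0],[0,0,0],50],
    [[0,0,0],[0,0,0],50],
    [[0,0,0],[0,0,0],50],
    [[0,0,0],[0,0,0],50],
    [[0,0,0],[0,0,0],50],
  ],
)

```text
time_s: 13.88
eef_pos: [0.5376, -0.2929, 0.0107]
eef_rot: [0.001, -0.0, 1.0, -0.001]
wrist_force: [-1.1, 0.4, 5.3]
opening: 0.699
```

>>> move_arm(
  motion=[
    [[0,0,-0.2],[0,0,0],50],
    [[0,0,-0.8],[0,0,0],50],
    [[0,0,-1.6],[0,0,0],50],
    [[0,0,-2.2],[0,0,0],50],
    [[0,0,-2.4],[0,0,0],50],
    [[0,0,-2.4],[0,0,0],50],
  ],
)

```text
time_s: 14.62
eef_pos: [0.5368, -0.2924, 0.1534]
eef_rot: [0.0, -0.0, 1.0, -0.0]
wrist_force: [-0.5, -0.1, -1.5]
opening: 0.702
```

```bash
cat >> h.py <<'E'
def green(z0=0,fn=None):
    global spotter
    sp=spotter
    im=viewer.camera("wrist").astype(int)
    m=((im[...,1]>im[...,2]*1.5)&(im[...,1]>im[...,0]*1.5)&(im[...,1]>30)).astype(np.uint8)
    n,l,s,ce=cv2.connectedComponentsWithStats(m); i=1+np.argmax(s[1:,4])
    class S: outline_of=staticmethod(lambda *a:[{"score":1,"region":l==i}])
    spotter=S; disc("green_soap",.020,fn,z0=z0); spotter=sp
E
python3 - <<'E'
from h import *
st(); green(monitor.get_obs()["eef_pos"][2]-.008,"pics/w6.png")
E
```

```text
time_s 14.625
q [-0.6927  0.3449  1.5865 -0.      1.209  -2.2638]
eef_pos [ 0.5368 -0.2924  0.1534]
eef_rot [ 5.e-04 -1.e-04  1.e+00 -4.e-04]
wrist_force [-0.537  -0.1319 -1.4507]
opening 0.7016
green_soap 1 px [258.4 258.2] centroid [ 0.533  -0.2914] fit [ 0.535  -0.2914] iou 0.883
```

>>> move_arm(
  motion=[
    [[0,0.4,0],[0,0,0],50],
    [[0,1.1,0],[0,0,0],50],
    [[-0.04,2.0,0],[0,0,0],50],
    [[-0.06,2.9,0],[0,0,0],50],
    [[-0.09,3.8,0],[0,0,0],50],
    [[-0.1,4.7,0],[0,0,0],50],
    [[-0.12,5.5,0],[0,0,0],50],
    [[-0.13,6.1,0],[0,0,0],50],
    [[-0.13,6.44,0.2],[0,0,0],50],
    [[-0.13,6.44,0.5],[0,0,0],50],
  ],
)

```text
time_s: 15.98
eef_pos: [0.5431, 0.0965, 0.1216]
eef_rot: [-0.001, -0.002, 1.0, 0.0]
wrist_force: [0.5, -0.1, -0.8]
opening: 0.701
```

>>> move_arm(
  motion=[
    [[0,0,0.4],[0,0,0],50],
    [[0,0,0.7],[0,0,0],50],
    [[0,0,0.75],[0,0,0],50],
    [[0,0,0.75],[0,0,0],50],
  ],
)

```text
time_s: 16.48
eef_pos: [0.5444, 0.0938, 0.0778]
eef_rot: [-0.0, 0.0, 1.0, -0.0]
wrist_force: [1.2, -0.2, 0.1]
opening: 0.696
```

>>> move_arm(
  motion=[
    [[0,0,0.2],[0,0,0],50],
    [[0,0,0.38],[0,0,0],50],
    [[0,0,0.46],[0,0,0],50],
    [[0,0,0.49],[0,0,0],50],
    [[0,0,0.51],[0,0,0],50],
    [[0,0,0.51],[0,0,0],50],
  ],
)

```text
time_s: 17.23
eef_pos: [0.5445, 0.0942, 0.0475]
eef_rot: [0.0, -0.0, 1.0, -0.0]
wrist_force: [0.1, -0.5, -0.1]
opening: 0.697
```

>>> move_arm(
  motion=[
    [[0,0,0.01],[0,0,0],50],
    [[0,0,0.02],[0,0,0],50],
    [[0,0,0.03],[0,0,0],50],
    [[0,0,0.03],[0,0,0],50],
  ],
)

```text
time_s: 17.73
eef_pos: [0.5446, 0.0942, 0.0467]
eef_rot: [0.0, -0.0, 1.0, -0.0]
wrist_force: [-4.1, -0.4, 9.5]
opening: 0.696
```

Contact at 9.5 N, so I'll release and move on to the tin at about (0.469, -0.172).

>>> move_arm(
  motion=[
    [[0,0,-0.015],[0,0,0],50],
    [[0,0,-0.015],[0,0,0],76],
    [[0,0,-0.015],[0,0,0],85],
    [[0,0,-0.015],[0,0,0],100],
    [[0,0,-0.015],[0,0,0],100],
    [[0,0,-0.5],[0,0,0],100],
    [[0,0,-1.3],[0,0,0],100],
    [[0,0,-2.0],[0,0,0],100],
    [[0,0,-2.0],[0,0,0],100],
    [[0,0,-2.0],[0,0,0],100],
  ],
)

```text
time_s: 18.98
eef_pos: [0.5439, 0.0942, 0.165]
eef_rot: [-0.0, -0.0, 1.0, 0.0]
wrist_force: [-0.8, -0.4, -0.6]
opening: 1.001
```

Run:
```python
from h import *
st(); green(.036,"pics/w7.png")
disc("green_soap",.020,z0=.036)
```

```text
time_s 18.975
q [-0.0436  0.2091  1.7326  0.      1.2005 -1.6147]
eef_pos [0.5439 0.0942 0.165 ]
eef_rot [-3.e-04 -1.e-04  1.e+00  0.e+00]
wrist_force [-0.7718 -0.3812 -0.5985]
opening 1.0014
green_soap 1 px [258.4 188.4] centroid [0.5428 0.0947] fit [0.5433 0.0945] iou 0.92
green_soap 0.62 px [258.5 189.3] centroid [0.5432 0.0948] fit [0.5434 0.0947] iou 0.938
```

View pics/w7.png

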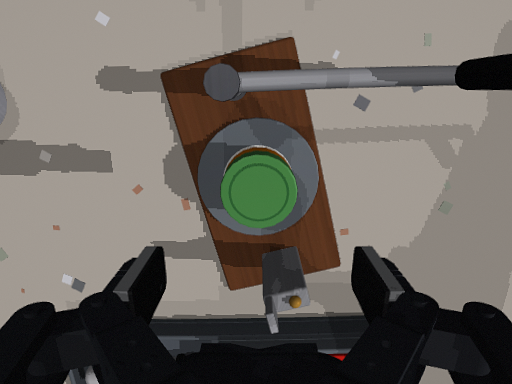

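Green lies centred on amber at (259,190). Now the tin.

>>> move_arm(
  motion=[
    [[0,-0.7,0],[0,0,0],100],
    [[0.2,-1.5,0],[0,0,0],100],
    [[0.6,-2.4,0.1],[0,0,0],100],
    [[0.9,-3.2,0.3],[0,0,0],100],
    [[1.1,-3.9,0.5],[0,0,0],100],
    [[1.25,-4.44,0.7],[0,0,0],100],
    [[1.25,-4.44,0.75],[0,0,0],100],
    [[1.25,-4.44,0.75],[0,0,0],100],
    [[1.25,-4.44,0.75],[0,0,0],100],
  ],
)

```text
time_s: 20.3
eef_pos: [0.4697, -0.1714, 0.1206]
eef_rot: [0.0, -0.001, 1.0, 0.0]
wrist_force: [-0.3, 0.2, 0.1]
opening: 1.003
```

Run:
```python
from h import *
st(); disc("tin",.024,"pics/w8.png")
```

```text
time_s 20.3
q [-5.8780e-01  1.6020e-01  1.8933e+00  2.0000e-04  1.0882e+00 -2.1603e+00]
eef_pos [ 0.4697 -0.1714  0.1206]
eef_rot [ 0.e+00 -8.e-04  1.e+00  1.e-04]
wrist_force [-0.3282  0.1932  0.1193]
opening 1.0035
tin 0.8 px [257.2 191.3] centroid [ 0.4689 -0.1718] fit [ 0.468  -0.1719] iou 0.978
```

>>> move_arm(
  motion=[
    [[0.025,-0.01,0.6],[0,0,0],100],
    [[0.025,-0.01,1.2],[0,0,0],100],
    [[0.025,-0.01,1.6],[0,0,0],100],
    [[0.025,-0.01,1.83],[0,0,0],100],
    [[0.025,-0.01,1.86],[0,0,0],100],
    [[0.025,-0.01,1.86],[0,0,0],100],
  ],
)

```text
time_s: 21.15
eef_pos: [0.4686, -0.1732, 0.0097]
eef_rot: [0.001, -0.0, 1.0, -0.0]
wrist_force: [0.1, -0.1, 0.4]
opening: 1.0
```

>>> move_arm(
  motion=[
    [[0,0,0],[0,0,0],80],
    [[0,0,0],[0,0,0],50],
    [[0,0,0],[0,0,0],50],
    [[0,0,0],[0,0,0],50],
    [[0,0,0],[0,0,0],50],
    [[0,0,0],[0,0,0],50],
  ],
)

```text
time_s: 21.9
eef_pos: [0.4687, -0.1734, 0.0103]
eef_rot: [0.001, -0.0, 1.0, -0.001]
wrist_force: [-2.2, 1.6, 9.1]
opening: 0.704
```

>>> move_arm(
  motion=[
    [[0,0,-0.2],[0,0,0],50],
    [[0,0,-0.8],[0,0,0],50],
    [[0,0,-1.6],[0,0,0],50],
    [[0,0,-2.2],[0,0,0],50],
    [[0,0,-2.5],[0,0,0],50],
    [[0,0,-2.5],[0,0,0],50],
  ],
)

```text
time_s: 22.65
eef_pos: [0.4689, -0.1736, 0.1611]
eef_rot: [0.002, -0.0, 1.0, -0.001]
wrist_force: [-0.1, -0.3, -0.9]
opening: 0.706
```

Run:
```python
from h import *
st(); disc("tin",.024,"pics/w9.png",z0=monitor.get_obs()["eef_pos"][2]-.010)
```

```text
time_s 22.65
q [-0.5923  0.0981  1.8689 -0.      1.17   -2.1633]
eef_pos [ 0.4689 -0.1736  0.1611]
eef_rot [ 1.9e-03 -1.0e-04  1.0e+00 -1.3e-03]
wrist_force [-0.134  -0.343  -0.8764]
opening 0.7055
tin 0.57 px [258.5 263.6] centroid [ 0.4695 -0.1731] fit [ 0.4681 -0.173 ] iou 0.959
```

View pics/w9.png

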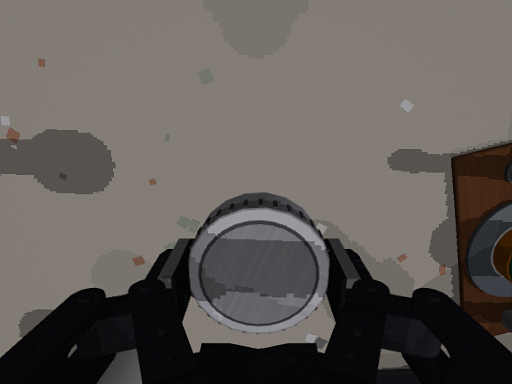

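Tin is held level, centred at (259,264). I'll carry it to the stack.

>>> move_arm(
  motion=[
    [[-0.2,0.3,0],[0,0,0],50],
    [[-0.6,1.0,0],[0,0,0],50],
    [[-1.0,1.8,0],[0,0,0],50],
    [[-1.2,2.7,0],[0,0,0],50],
    [[-1.25,3.5,0],[0,0,0],50],
    [[-1.25,4.15,0],[0,0,0],50],
    [[-1.25,4.46,0],[0,0,0],50],
    [[-1.25,4.46,0.4],[0,0,0],50],
    [[-1.25,4.46,1.0],[0,0,0],50],
    [[-1.25,4.46,1.0],[0,0,0],50],
  ],
)

```text
time_s: 24.0
eef_pos: [0.5397, 0.0943, 0.0954]
eef_rot: [-0.004, 0.0, 1.0, 0.0]
wrist_force: [-0.3, -0.3, -1.2]
opening: 0.704
```

>>> move_arm(
  motion=[
    [[0,0,0],[0,0,0],50],
    [[0,0,0],[0,0,0],50],
  ],
)

```text
time_s: 24.25
eef_pos: [0.544, 0.0944, 0.1004]
eef_rot: [0.001, 0.0, 1.0, -0.0]
wrist_force: [-0.2, 0.7, -1.4]
opening: 0.702
```

Touch is expected at TCP z ≈ 0.0663 (34 mm, 0.57 units).

>>> move_arm(
  motion=[
    [[0,0,0.2],[0,0,0],50],
    [[0,0,0.4],[0,0,0],50],
    [[0,0,0.5],[0,0,0],50],
    [[0,0,0.53],[0,0,0],50],
    [[0,0,0.55],[0,0,0],50],
    [[0,0,0.55],[0,0,0],50],
  ],
)

```text
time_s: 25.0
eef_pos: [0.5423, 0.0947, 0.0666]
eef_rot: [-0.001, -0.0, 1.0, -0.0]
wrist_force: [-6.2, -1.0, 8.0]
opening: 0.7
```

>>> move_arm(
  motion=[
    [[0,0,0.01],[0,0,0],50],
    [[0,0,0.02],[0,0,0],50],
    [[0,0,0.03],[0,0,0],50],
    [[0,0,0.03],[0,0,0],50],
  ],
)

```text
time_s: 25.5
eef_pos: [0.5424, 0.0948, 0.0665]
eef_rot: [-0.001, -0.0, 1.0, -0.0]
wrist_force: [-12.4, -2.0, 22.2]
opening: 0.7
```

>>> move_arm(
  motion=[
    [[0,0,-0.025],[0,0,0],50],
    [[0,0,-0.035],[0,0,0],50],
    [[0,0,-0.035],[0,0,0],50],
  ],
)

```text
time_s: 25.88
eef_pos: [0.5432, 0.0948, 0.0664]
eef_rot: [0.0, -0.0, 1.0, -0.0]
wrist_force: [-0.1, -0.1, 3.9]
opening: 0.697
```

>>> move_arm(
  motion=[
    [[0,0,0],[0,0,0],76],
    [[0,0,0],[0,0,0],85],
    [[0,0,0],[0,0,0],100],
    [[0,0,0],[0,0,0],100],
    [[0,0,-0.5],[0,0,0],100],
    [[0,0,-1.3],[0,0,0],100],
    [[0,0,-2.1],[0,0,0],100],
    [[0,0,-2.1],[0,0,0],100],
    [[0,0,-2.1],[0,0,0],100],
  ],
)

```text
time_s: 27.0
eef_pos: [0.5425, 0.0948, 0.1918]
eef_rot: [-0.0, -0.0, 1.0, 0.0]
wrist_force: [0.2, -0.7, -1.0]
opening: 1.0
```

Run:
```python
from h import *
import json
st(); disc("tin",.024,"pics/w10.png",z0=.056)
c=viewer.calibration("wrist"); json.dump({k:np.array(v).tolist() for k,v in c.items()},open("w10.json","w"))
c=viewer.calibration("scene"); im=viewer.camera("scene"); disc("tin",.024,None,z0=.056,cam="scene")
w=cv2.imread("pics/w10.png"); s=cv2.resize(im[190:340,270:475],None,fx=1.95,fy=2.56)
cv2.imwrite("pics/v10.png",cv2.resize(np.hstack([w,s[:384]]),(800,336)))
```

```text
time_s 27.0
q [-0.0426  0.1747  1.7144 -0.      1.2528 -1.6137]
eef_pos [0.5425 0.0948 0.1918]
eef_rot [-2.e-04 -1.e-04  1.e+00  0.e+00]
wrist_force [ 0.2037 -0.7018 -0.9928]
opening 1.0005
tin 0.67 px [258.5 188. ] centroid [0.5434 0.0954] fit [0.5427 0.0953] iou 0.974
tin 0.62 px [349.9 248.6] centroid [0.5437 0.0951] fit [0.5443 0.0948] iou 0.884
```

View pics/v10.png

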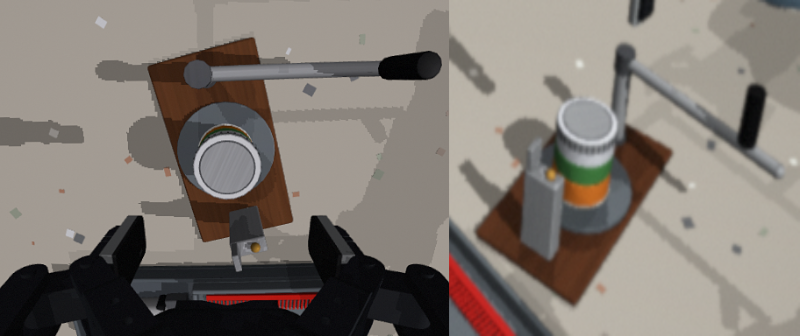

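The stack is upright and centred: tin at (225,165) in the wrist half, with tin, green and amber visible in the scene half. Next I'll hover over the knob with the jaws across the bar.

>>> move_arm(
  motion=[
    [[0.2,0.3,-0.2],[0,0,1.2],100],
    [[0.4,0.6,-0.3],[0,0,2.4],80],
    [[0.6,0.9,-0.3],[0,0,3.6],60],
    [[0.8,1.2,-0.3],[0,0,4.8],45],
    [[1.0,1.5,-0.3],[0,0,6],45],
    [[1.2,1.8,-0.3],[0,0,7.2],45],
    [[1.35,2.0,-0.3],[0,0,8.4],45],
    [[1.44,2.14,-0.3],[0,0,9.6],45],
    [[1.44,2.14,-0.3],[0,0,10.6],45],
    [[1.44,2.14,-0.3],[0,0,11],45],
  ],
)

```text
time_s: 28.5
eef_pos: [0.4559, 0.2232, 0.2094]
eef_rot: [-0.0, 0.695, 0.719, -0.001]
wrist_force: [-0.1, -0.3, 0.0]
opening: 0.449
```

>>> move_arm(
  motion=[
    [[0,0,0],[0,0,0],45],
    [[0,0,0],[0,0,0],45],
  ],
)

```text
time_s: 28.75
eef_pos: [0.4562, 0.223, 0.2098]
eef_rot: [-0.0, 0.694, 0.72, -0.0]
wrist_force: [-0.2, 0.8, -0.2]
opening: 0.451
```

Run:
```python
from h import *
st(); c,im=shot("pics/w11.png")
print(proj("wrist",[[.456,.223,.146],[.456,.223,.098],[.4615,.073,.1]],c))
r=spotter.search_frame("wrist","keeper_knob"); print([(x["score"],np.array(x["centre"])*[512,384]) for x in r])
```

```text
time_s 28.75
q [ 0.2206  0.0598  1.8033 -0.      1.2793  0.1844]
eef_pos [0.4562 0.223  0.2098]
eef_rot [-2.000e-04  6.942e-01  7.198e-01 -3.000e-04]
wrist_force [-0.2121  0.7611 -0.2221]
opening 0.451
[[259.70588245 211.76473735]
 [259.52937213 190.61798524]
 [259.53647979 343.29679362]]
[(0.7, array([259.6864, 234.3168]))]
```

View pics/w11.png

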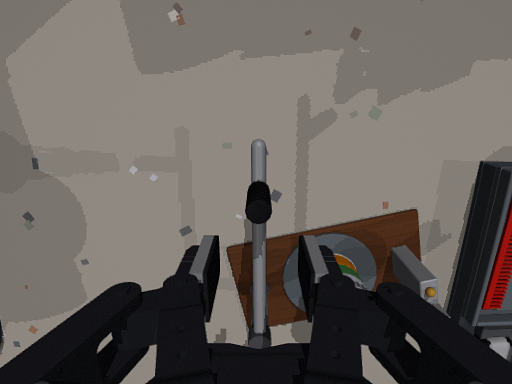

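The knob top is at (259,207), within a few pixels of the prediction and midway between the jaws. I'll descend around it.

>>> move_arm(
  motion=[
    [[0,0,0.4],[0,0,0],45],
    [[0,0,0.8],[0,0,0],45],
    [[0,0,1.2],[0,0,0],45],
    [[0,0,1.42],[0,0,0],45],
    [[0,0,1.46],[0,0,0],45],
    [[0,0,1.46],[0,0,0],45],
  ],
)

```text
time_s: 29.6
eef_pos: [0.4569, 0.2232, 0.1232]
eef_rot: [0.0, 0.695, 0.719, 0.0]
wrist_force: [-0.3, -0.1, -0.4]
opening: 0.449
```

>>> move_arm(
  motion=[
    [[-0.006,0.174,0],[0,0,0.5],45],
    [[-0.024,0.348,0],[0,0,1],45],
    [[-0.055,0.52,0],[0,0,1.5],45],
    [[-0.097,0.689,0],[0,0,2],45],
    [[-0.15,0.855,0],[0,0,2.5],45],
    [[-0.216,1.017,0],[0,0,3],45],
    [[-0.293,1.174,0],[0,0,3.5],45],
    [[-0.38,1.325,0],[0,0,4],45],
  ],
)

```text
time_s: 30.6
eef_pos: [0.5376, 0.2033, 0.1238]
eef_rot: [0.0, 0.866, 0.499, 0.001]
wrist_force: [-0.0, 0.8, -0.2]
opening: 0.447
```

>>> move_arm(
  motion=[
    [[-0.006,0.174,0],[0,0,0.5],45],
    [[-0.024,0.348,0],[0,0,1],45],
    [[-0.055,0.52,0],[0,0,1.5],45],
    [[-0.097,0.689,0],[0,0,2],45],
    [[-0.15,0.855,0],[0,0,2.5],45],
    [[-0.216,1.017,0],[0,0,3],45],
    [[-0.293,1.174,0],[0,0,3.5],45],
    [[-0.38,1.325,0],[0,0,4],45],
    [[-0.38,1.325,0],[0,0,4],45],
  ],
)

```text
time_s: 31.72
eef_pos: [0.5951, 0.1432, 0.1237]
eef_rot: [0.0, 0.97, 0.242, 0.001]
wrist_force: [0.3, -0.3, 0.6]
opening: 0.447
```

Run:
```python
from h import *
st(); c,im=shot("pics/w12.png")
H=np.array([.4615,.073])
for a in (32,30,28,26,24): 
    d=.15*np.array([np.cos(np.radians(a)),np.sin(np.radians(a))]); print(a,proj("wrist",[[*(H+d),.146]],c))
r=spotter.outline_of("wrist","keeper_knob"); print([(x["score"],np.array(x["centre"])*[512,384]) for x in r])
g=cv2.cvtColor(im,6); print("dark cols row 230-250:",[ (y,np.nonzero(g[y,215:305]<35)[0]+215) for y in (236,)])
```

```text
time_s 31.725
q [ 4.2500e-02  3.8230e-01  1.6028e+00 -1.0000e-04  1.1546e+00  1.1246e+00]
eef_pos [0.5951 0.1432 0.1237]
eef_rot [2.000e-04 9.703e-01 2.420e-01 9.000e-04]
wrist_force [ 0.3428 -0.3087  0.5704]
opening 0.4467
32 [[233.04217517 286.83021853]]
30 [[245.95149267 286.26807879]]
28 [[258.90232468 286.07418158]]
26 [[271.8530297  286.24949964]]
24 [[284.76196758 286.79310979]]
[(0.98, array([244.7872, 262.6176])), (0.64, array([400.5888,  39.2064]))]
dark cols row 230-250: [(236, array([215, 216, 217, 218, 226, 227, 228, 229, 230, 231, 232, 233, 234,
       235, 236, 237, 238, 239, 240, 241, 242, 243, 244, 245, 246, 247,
       248, 249, 250, 251, 252, 253, 254, 255, 256, 257, 258, 300, 301,
       302]))]
```

View pics/w12.png

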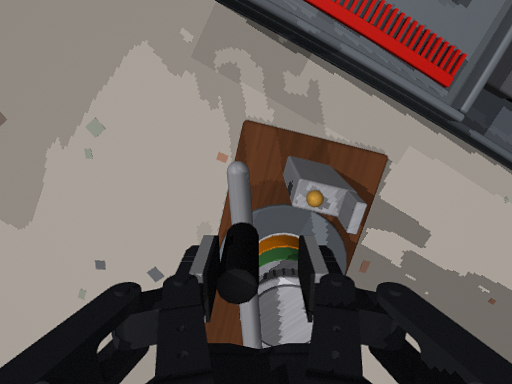

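The knob is carried by the left pad, top at (240,282), bar at about 31°. The ball at (315,198) and the tooth are ahead. I'll push on gently.

>>> move_arm(
  motion=[
    [[-0.006,0.174,0],[0,0,0.5],45],
    [[-0.024,0.348,0],[0,0,1],45],
    [[-0.055,0.52,0],[0,0,1.5],45],
    [[-0.065,0.565,0],[0,0,1.625],45],
    [[-0.077,0.608,0],[0,0,1.75],45],
    [[-0.086,0.65,0],[0,0,1.875],45],
    [[-0.097,0.689,0],[0,0,2],45],
    [[-0.097,0.689,0],[0,0,2],45],
  ],
)

```text
time_s: 32.83
eef_pos: [0.6084, 0.1051, 0.1229]
eef_rot: [-0.0, 0.994, 0.106, 0.0]
wrist_force: [0.4, 1.3, 2.2]
opening: 0.448
```

Run:
```python
from h import *
st(); print(monitor.get_obs()["torque"])
```

```text
time_s 32.825
q [-2.0900e-02  3.9470e-01  1.5875e+00  2.0000e-04  1.1589e+00  1.3381e+00]
eef_pos [0.6084 0.1051 0.1229]
eef_rot [-1.000e-04  9.944e-01  1.056e-01  3.000e-04]
wrist_force [0.4379 1.3496 2.1804]
opening 0.448
[ 0.31125968  0.04825032 -0.00351219]
```

>>> move_arm(
  motion=[
    [[0,0.03,0],[0,0,0],45],
    [[0,0.05,0],[0,0,0],45],
    [[0,0.05,0],[0,0,0],45],
  ],
)

```text
time_s: 33.2
eef_pos: [0.6088, 0.1009, 0.1223]
eef_rot: [0.0, 0.995, 0.105, -0.0]
wrist_force: [-0.0, -0.6, 0.1]
opening: 0.446
```

>>> move_arm(
  motion=[
    [[0,0.03,0],[0,0,0],45],
    [[0,0.05,0],[0,0,0],45],
    [[0,0.05,0],[0,0,0],45],
  ],
)

```text
time_s: 33.58
eef_pos: [0.6093, 0.0992, 0.1223]
eef_rot: [-0.001, 0.995, 0.105, -0.0]
wrist_force: [0.8, 4.6, -1.5]
opening: 0.451
```

>>> move_arm(
  motion=[
    [[0,0.03,0],[0,0,0],45],
    [[0,0.05,0],[0,0,0],45],
    [[0,0.05,0],[0,0,0],45],
  ],
)

```text
time_s: 33.95
eef_pos: [0.6094, 0.0989, 0.1223]
eef_rot: [-0.003, 0.994, 0.105, -0.0]
wrist_force: [-1.6, 14.0, 0.6]
opening: 0.451
```

Run:
```python
from h import *
st(); c,im=shot("pics/w13.png")
H=np.array([.4615,.073])
for a in (18,16,14.4,12): 
    d=.15*np.array([np.cos(np.radians(a)),np.sin(np.radians(a))]); print(a,proj("wrist",[[*(H+d),.146]],c))
    d=.18*np.array([np.cos(np.radians(a)),np.sin(np.radians(a))]); print("tip",proj("wrist",[[*(H+d),.098]],c))
cv2.imwrite("pics/v13.png",cv2.resize(im[120:340,160:400],None,fx=2.5,fy=2.5))
```

```text
time_s 33.95
q [-0.0336  0.3961  1.587   0.0054  1.1601  1.3245]
eef_pos [0.6094 0.0989 0.1223]
eef_rot [-2.500e-03  9.945e-01  1.051e-01 -5.000e-04]
wrist_force [-1.6248 13.9622  0.5865]
opening 0.4512
18 [[207.2099561  287.21013876]]
tip [[212.98096664 183.18703478]]
16 [[220.14668808 286.34908379]]
tip [[225.09633979 182.17789476]]
14.4 [[230.57280141 285.92576689]]
tip [[234.85112564 181.6657225 ]]
12 [[246.28948001 285.73721844]]
tip [[249.54509894 181.3933525 ]]
```

Force rose to 14 N with no further motion, after a light ball bump: that is the hard stop. I'll back the pad off the knob, lift clear and measure.

>>> move_arm(
  motion=[
    [[0,-0.05,0],[0,0,0],45],
    [[0,-0.12,0],[0,0,0],45],
    [[0,-0.18,0],[0,0,0],45],
    [[0,-0.18,0],[0,0,0],45],
    [[0,-0.18,-0.4],[0,0,0],45],
    [[0,-0.18,-1.0],[0,0,0],45],
    [[0,-0.18,-1.8],[0,0,0],45],
    [[0,-0.18,-2.0],[0,0,0],45],
    [[0,-0.18,-2.0],[0,0,0],45],
  ],
)

```text
time_s: 35.12
eef_pos: [0.6085, 0.1059, 0.2433]
eef_rot: [0.0, 0.995, 0.105, 0.001]
wrist_force: [0.2, -1.0, -0.6]
opening: 0.451
```

Run:
```python
from h import *
st(); c,im=shot("pics/w14.png")
H=np.array([.4615,.073])
for x in spotter.outline_of("wrist","keeper_knob")[:2]:
    ys,xs=np.nonzero(x["region"]); P=np.c_[xs,ys].astype(float); vx=cv2.fitLine(P.astype(np.float32),2,0,.01,.01).ravel()
    print(x["score"],np.array(x["centre"])*[512,384],xs.min(),xs.max(),ys.min(),ys.max(),"line",vx)
for a in (22,18,16,14.4,12):
    u=np.array([np.cos(np.radians(a)),np.sin(np.radians(a))])
    print(a,"knobtop,base,tip",np.round(proj("wrist",[[*(H+.15*u),.146],[*(H+.15*u),.098],[*(H+.185*u),.092]],c),0).tolist())
# dark knob & bright bar
g=cv2.cvtColor(im,6); m=(g<28).astype(np.uint8); m[235:]=0
n,l,s,ce=cv2.connectedComponentsWithStats(m)
for i in range(1,n):
    if s[i,4]>150: print("dark",s[i],ce[i])
hsv=cv2.cvtColor(im,cv2.COLOR_BGR2HSV); b=cv2.inRange(hsv,(10,120,60),(28,255,255))
n,l,s,ce=cv2.connectedComponentsWithStats(b)
for i in range(1,n):
    if s[i,4]>12: print("orange",s[i],ce[i])
for t,h,z in [("tin",.024,.056)]:
    disc(t,h,None,z0=z,cam="scene")
for n_ in ["scene","top"]:
    viewer.camera(n_)
    for x in spotter.outline_of(n_,"keeper_knob")[:1]:
        ys,xs=np.nonzero(x["region"]); print(n_,x["score"],np.array(x["centre"])*[512,384],xs.min(),xs.max(),ys.min(),ys.max())
    u=np.array([np.cos(np.radians(14.4)),np.sin(np.radians(14.4))])
    print("expected at 14.4: hinge, tip, knob top",proj(n_,[[*H,.092],[*(H+.185*u),.092],[*(H+.15*u),.146]]).round(0).tolist())
```

```text
time_s 35.125
q [-1.9400e-02  2.6970e-01  1.4919e+00 -2.0000e-04  1.3781e+00  1.3420e+00]
eef_pos [0.6085 0.1059 0.2433]
eef_rot [2.000e-04 9.945e-01 1.045e-01 9.000e-04]
wrist_force [ 0.2436 -0.9868 -0.5532]
opening 0.4511
0.77 [259.3792 222.4896] 242 271 133 329 line [5.0392453e-02 9.9872947e-01 2.5666959e+02 2.3021049e+02]
22 knobtop,base,tip [[227.0, 198.0], [232.0, 182.0], [225.0, 142.0]]
18 knobtop,base,tip [[241.0, 196.0], [244.0, 180.0], [239.0, 140.0]]
16 knobtop,base,tip [[248.0, 196.0], [249.0, 179.0], [247.0, 140.0]]
14.4 knobtop,base,tip [[253.0, 195.0], [254.0, 179.0], [252.0, 139.0]]
12 knobtop,base,tip [[262.0, 195.0], [261.0, 179.0], [261.0, 139.0]]
dark [152   0   9  40 170] [156.17058824  19.11764706]
dark [463   0  49  12 240] [489.35   4.45]
dark [345   6  28  48 191] [352.81151832  34.39267016]
dark [422  31  29  16 317] [435.72555205  38.13249211]
dark [154  47  80  17 178] [193.14044944  54.92696629]
dark [235  62 187  42 290] [317.96551724  80.46551724]
dark [243 171  23  35 646] [254.0123839  188.23219814]
orange [ 202  117  104  118 3495] [240.59942775 145.45636624]
orange [240 151   7   9  60] [243.15 155.05]
orange [270 161  36  35 517] [291.13539652 173.69439072]
orange [265 192  17  17  84] [272.60714286 198.63095238]
orange [233 195  11  15  46] [237.89130435 201.26086957]
orange [ 217  236   36   55 1166] [232.70754717 271.32075472]
orange [265 245  33  31 598] [286.10200669 261.26421405]
orange [268 281  29   8 119] [278.07563025 285.77310924]
tin 0.89 px [353.6 251.1] centroid [0.5436 0.104 ] fit [0.5422 0.0938] iou 0.608
scene 0.82 [337.1008 237.3888] 317 378 210 269
expected at 14.4: hinge, tip, knob top [[373.0, 217.0], [321.0, 267.0], [335.0, 230.0]]
top 0.6 [186.88   218.3808] 175 200 176 255
expected at 14.4: hinge, tip, knob top [[194.0, 252.0], [178.0, 177.0], [177.0, 186.0]]
```

Everything agrees: the knob is at (254,188), which puts the bar at about 14.4°, the stand's axis. The ball shows at (243,155) on the open side, and the gripper is clear. Handing in.

Run:
```python
from h import *
disc("green_soap",.020,z0=.036,cam="scene"); disc("amber_soap",.022,z0=.014,cam="scene")
print(workorder.hand_in()); print(monitor.get_obs()["time_s"])
```

```text
green_soap 0.66 px [346.9 266.6] centroid [0.5637 0.11  ] fit [0.5649 0.1076] iou 0.249
amber_soap 0.62 px [349.3 275.8] centroid [0.5593 0.1145] fit [0.5439 0.097 ] iou 0.259
the job is handed in; nothing more can be done
None
the job is handed in; nothing more can be done
```

The set is stacked amber, green, tin on the plate, the keeper bar is shut past its ball, and the job was handed in at about 35 s.

- **Stack:** each piece was lowered until it touched before I let go. From the wrist camera after each release, all three centres were within about 1.5 mm of the ring centre.
- **Keeper bar:** I pushed it by the knob. It gave a slight bump, then met a firm stop at 14 N. After backing off and lifting clear, the knob measured at about 14.4°, the stand's own axis, so the bar is home to about half a degree. The brass ball showed on the open side of the bar.
- **Checks that were weak or missing:**
  - The last scene-camera fits of the two soaps were useless because the catch post and bar hide them (overlap about 0.25). The tin's was rough (0.61) but still put it centred.
  - My last picture of the shut bar was refused because the viewing limit was reached. The closed state rests on the pixel measurements and the stop force, not on a look.
- **Cup and trays:** the arm never went down near the cup or into the trays. I did not measure them again at the end.

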